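# Clamp the bench block in the cam-lock fixture

## Robot

A 6-joint arm with a two-finger parallel gripper is mounted at the origin on a cart in front of the work surface, level with it; the furniture and walls round the work are solid. World frame = base frame: x ahead of the robot, y to its left, z up, the work surface at z = 0. Lengths are in m, angles in rad, forces in N, time in s.
With the tool pointing down it reaches from about 0.3 to 0.775 m from the base axis. Payload 14.6 kg.
Tool frame: the origin (TCP) lies midway between the tips of the shut fingers; the grasp point (between the pads) lies 19 mm behind it; z points along the fingers, y is the line along which they close (so a half turn about z gives the same grasp; the last joint's range is limited). The gripper opens to 94 mm and grips with 3 to 60 N. Pads are 16 mm wide; open, the fingers measure 119 mm over their backs; the gripper's body (75 mm by 177 mm) begins 78 mm behind the grasp point.
Start: joints at [1.243, 0.3, 1.521, -0, 1.321, -0.067], TCP at [0.142, 0.531, 0.205] pointing down, gripper open.
Joint ranges: [-3.03, 3.03], [-0.79, 2.21], [0.23, 2.52], [-1.04, 4.18], [0, 3.07], [-2.55, 2.55]. Speed limits (rad/s): [2.22, 2.22, 2.57, 3.14, 3.14, 3.14].

## Interface

Orientations are given as [roll, pitch, yaw] about the fixed x, y, z axes, in that order (R = Rz(yaw) Ry(pitch) Rx(roll)).
In Python, from station import telemetry, optics, ctrl gives the robot as it stands.
- The arm moves only by the tool carry_out, never from a script. Its argument "plan" is a list that holds one entry, the list of rows, each a list of 7 numbers: the shift along the tool's x, y, z in mm, then the turn, a rotation vector about the tool's x, y, z in rad, then the finger opening in mm, from 0 to 94. A call has 1 to 20 rows; each row shifts and turns the commanded pose from where the row before left it, along the tool's axes as they then stand; what a row does not reach is not made up. A row lasts 1/12 s, in which the tool goes at most 41.7 mm and 7.16 degrees, less where a joint would pass 70% of its speed; a pose out of reach is approached as far as the arm can. A call with a gripper value outside its range is refused whole. The fingers move at their own pace and stop on an object; "squeeze" is the grip in N (left out, the last holds). Time passes only in rows, so rows that do not move let the fingers close. It gives the time, the measured TCP pose, the force, the opening and the grip force at its end, in the units of the state.
- telemetry.get_obs(): the state, without advancing time (a new reading comes with each control period).
- optics.camera(name): name is "scene" or "top" or "wrist"; returns a dict with "pixels" (400x640x3 uint8, red, green, blue), "intrinsics" (3x3 intrinsics, pixels), "origin" and "rotation" of the camera in the world. Camera axes: x right, y down, z forward; pixel columns grow to the right and rows downward; lengths in m; the calibration is good to about 2 mm. A picture is of the moment at which its call begins. There is no depth.
- ctrl.hand_in(): hands the job in; it is judged then, once.
The state is a dict: "time_s": time; "qpos": joint angles; "joint_vel": joint speeds; "tau": joint torques, N m; "ee_pos": TCP position; "eef_rot": TCP orientation; "force": force on the tool from outside, world axes, zero at the start; "moment": the same for the moment, N m; "grip_width": finger opening in m; "grip_force": force on a finger pad.
Only numpy, scipy, OpenCV 4.12 (cv2) and the standard library are available. Lean on these libraries where they do the work, as an engineer would, in place of code of your own. Each camera call takes 0.05 s, during which the arm holds its last target. There are 200 camera calls.

## Task

Clamp the steel bench block for stamping in the cam-lock fixture: swing the cam lever all the way back so that the cam's low point frees the slide, then push the slide forward by its rear pad until the jaw has the block hard against the fixed stop, and swing the lever forward again as far as it goes to lock the slide there. Work only by pushing with the fingertips: do not force the slide while it is locked, do not pinch or lift anything, and leave the other things on the table alone.

Things in the scene. Friction and masses are not known exactly. Their poses are not given: they have to be found in the camera images.
- cam_fixture: holding fixture, fixed on the board: aluminium plate at x -100 to 132, y -62 to 48 mm, 12 mm thick. Origin on its underside, on the board's top, 56 mm above the table; x forward along the slide's travel (push pad to stop), y left, z up. All heights below are above this underside. Steel slide way with cover at x -82 to -34, y -4 to +34 mm, up to 40 mm high; cam and lever right of it
- bench_board: thick striped maple board under the fixture, 370 x 378 x 56 mm, fixed on the table; origin: centre of its underside, x and y along its edges
- stop_face (a point): centre of the working face of the fixed stop, a dark steel block across the plate's front end, 76 mm wide, at x = 108 to 128 mm in the fixture's frame, 40 mm high; this point is 24 mm high
- steel_block: loose steel bench block 62 x 62 x 20 mm, 0.6 kg, lying flat on the fixture's plate between two low strips (inner faces y = +-34 mm, 20 mm high), 9 to 32 mm short of the stop. Origin: centre of its underside, 12 mm high; z up. Clamped, its origin lies at x = 77 mm in the fixture's frame
- slide_jaw (a joint): position of the follower slide, m: 0 = fully back, grows forward (fixture +x), travel ends at 0.060; 0.056 with the block clamped. Moves stiffly (3 N), stays where left; locked while the cam is up (slips only above about 30 N). Steel jaw 64 mm wide, 40 mm high, with a 24 mm wide bar behind it that ends in the push pad
- jaw_face (a point): centre of the slide's jaw face that bears on the block, 24 mm high; at x = -10 mm + slide_jaw in the fixture's frame
- push_pad (a point): centre of the rear face of the slide's push pad, 45 mm high, at x = -155 mm + slide_jaw, y = 0 in the fixture's frame. The pad is an upright steel plate 48 mm wide, 10 mm thick, from 15 to 58 mm high; push its rear face forward. It stands over the board, behind the plate's rear edge until the slide moves forward
- cam_lever (a joint): angle of the eccentric cam and its lever about the upright pivot, rad: 0 = lever fully back, the cam's low point to the slide, slide free (free below about 1.0); grows counterclockwise seen from above, as the lever swings to the right and forward, to its end stop 1.9, where the cam locks the slide (firm from about 1.6). Stays where it is left; turning it takes 4 to 8 N at the handle
- cam_pivot (a point): top of the cam's pivot, 38 mm high, at x = -58 mm, y = -37 mm in the fixture's frame
- lever_handle (a point): middle of the lever's handle: upright, black, 16 to 18 mm thick, from 36 to 81 mm high (this point 58), 75 mm from the pivot on a flat arm 12 mm wide, 31 to 38 mm high. With cam_lever = a, pivot-to-handle points at 200 degrees plus a, counterclockwise from fixture +x: at 0 back and a little right, at 1.9 forward and right
- mallet_a: small mallet lying on the board to the left of the fixture, 200 mm long, head 60 mm wide and 31 mm high; leave it alone
- tweezers: steel tweezers 115 mm long, lying right of the plate; leave them alone
- glue_bottle_a: black glue bottle with a blue cap, 88 mm high, standing right of the stop; leave it alone
- cabochon_4: pale cabochon stone 29 x 38 x 16 mm on the board just beyond the stop, the left one; leave it alone
- cabochon_5: purple cabochon stone 26 x 36 x 17 mm on the board just beyond the stop, the right one; leave it alone
- pill_jar_c: amber jar with a white cap, 58 mm high, 42 mm across, standing left of the board; leave it alone

How it is judged:
By the outcome, as a careful person would: the job done as asked, in the order asked, and still so for the second after the job is handed in, with the robot touching nothing.
It also fails if it takes over 66 s, if anything falls off the work surface, if the arm or the gripper's body presses on something with over 40 N, if the wrist force passes 120 N, or if a joint passes its speed limit or range.

## Working session

There is one attempt and no reset: what is moved stays moved. The work goes in short steps, Python scripts to look and compute and a tool call to move; the robot and the scene stay as the last step left them, time stands still between calls to the robot, and variables do not carry over. Pictures are saved under pics/ and viewed, at most 10 in all, crops included, and the job is handed in when it is done.

Besides the shell and the picture viewer there is one more tool, called after "Call:" by a JSON object that holds its "name" and its "arguments", one argument or row to a line. carry_out: Moves the arm, as the interface text tells. Its arguments: {"type":"object","properties":{"plan":{"type":"array","items":{"type":"array","items":{"type":"array","items":{"type":"number"}}}},"squeeze":{"type":"number"}},"required":["plan"]}

```bash
mkdir -p pics; ls
cat > h.py <<'E'
import numpy as np, cv2
from station import telemetry, optics, ctrl
def snap(n,f):
    c=optics.camera(n); cv2.imwrite(f'pics/{f}.png',c['pixels'][:,:,::-1]); np.savez(f'pics/{f}.npz',**c); return c
def ray(c,u,v):
    d=c['rotation']@np.linalg.inv(c['intrinsics'])@np.array([u,v,1.]); return np.array(c['origin']),d/np.linalg.norm(d)
def onz(c,u,v,z):
    o,d=ray(c,u,v); return o+d*(z-o[2])/d[2]
def proj(c,p):
    q=c['intrinsics']@np.array(c['rotation']).T@(np.array(p)-c['origin']); return q[:2]/q[2]
def tri(r1,r2):
    A=[];b=[]
    for o,d in(r1,r2):
        M=np.eye(3)-np.outer(d,d);A.append(M);b.append(M@o)
    return np.linalg.lstsq(np.vstack(A),np.hstack(b),rcond=None)[0]
def ld(f): return dict(np.load(f'pics/{f}.npz'))
E
python3 - <<'E'
from h import *
for n in('scene','top'):
    c=snap(n,n+'0'); print(n,c['origin'],c['rotation'].round(3).tolist(),c['intrinsics'].tolist())
print(telemetry.get_obs())
E
```

```text
pics
scene [0.18329607 0.41356765 0.71619941] [-2.399, 0.003, -2.269] [[392.3083189460464, 0.0, 321.15533323662856], [0.0, 392.3083189460464, 202.95279984591969], [0.0, 0.0, 1.0]]
top [0.56318272 0.04230835 0.98340545] [-3.058, -0.006, -1.57] [[445.75045427677213, 0.0, 323.7707559090629], [0.0, 445.75045427677213, 205.35166465733602], [0.0, 0.0, 1.0]]
{'time_s': 0.1, 'qpos': array([ 1.24340225e+00,  3.00424929e-01,  1.52150155e+00, -2.09362748e-05,
        1.32067858e+00, -6.66006602e-02]), 'joint_vel': array([-1.02652810e-03, -3.13690007e-04, -6.60827084e-05,  7.58876543e-04,
       -2.02075566e-03, -6.57358038e-04]), 'tau': array([ 9.25100721e-04, -5.32650268e+01, -3.53284943e+01,  7.10027735e-02,
        2.35304347e-02, -8.11878454e-05]), 'ee_pos': array([0.14175242, 0.53118771, 0.20494529]), 'eef_rot': array([-3.14058114e+00, -4.71424231e-05,  2.88080440e+00]), 'force': array([-0.37657198,  0.96945493,  0.33142933]), 'moment': array([-0.08066488, -0.04148069, -0.04407873]), 'grip_force': 0.0, 'grip_width': 0.09405932569678219}
```

```bash
sed -i "s/^def snap/from scipy.spatial.transform import Rotation as Ro\ndef snap/; s/c=optics.camera(n);/c=optics.camera(n); c['rotation']=Ro.from_euler('xyz',c['rotation']).as_matrix();/" h.py
python3 - <<'E'
from h import *
for f in('scene0','top0'):
    c=ld(f); c['rotation']=Ro.from_euler('xyz',c['rotation']).as_matrix(); np.savez(f'pics/{f}.npz',**c); print(c['rotation'].round(2))
E
```

```text
[[-0.64 -0.56  0.52]
 [-0.77  0.48 -0.43]
 [-0.   -0.68 -0.74]]
[[ 0.   -1.    0.08]
 [-1.   -0.   -0.01]
 [ 0.01 -0.08 -1.  ]]
```

View pics/top0.png

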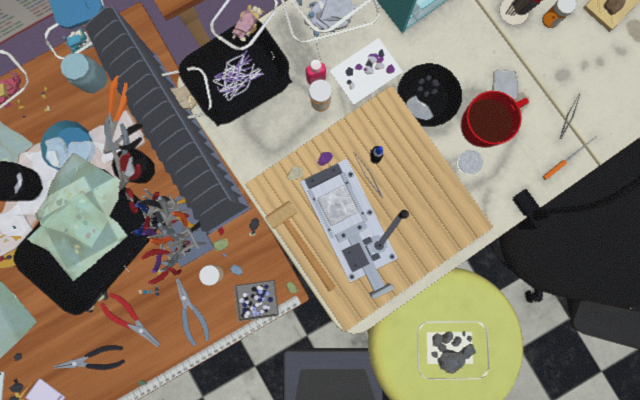

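View pics/scene0.png

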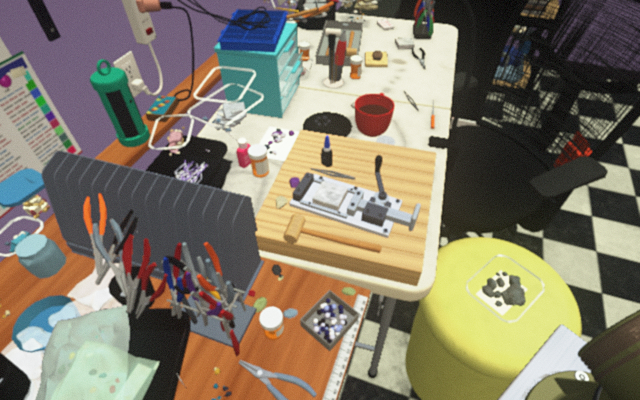

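Run:
```python
import cv2
i=cv2.imread('pics/top0.png')[148:308,290:430]; cv2.imwrite('pics/c1.png',cv2.resize(i,None,fx=3.7,fy=3.7,interpolation=cv2.INTER_CUBIC))
i=cv2.imread('pics/scene0.png')[140:250,270:430]; cv2.imwrite('pics/c2.png',cv2.resize(i,None,fx=5,fy=5,interpolation=cv2.INTER_CUBIC))
```

```text
(no output)
```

View pics/c1.png

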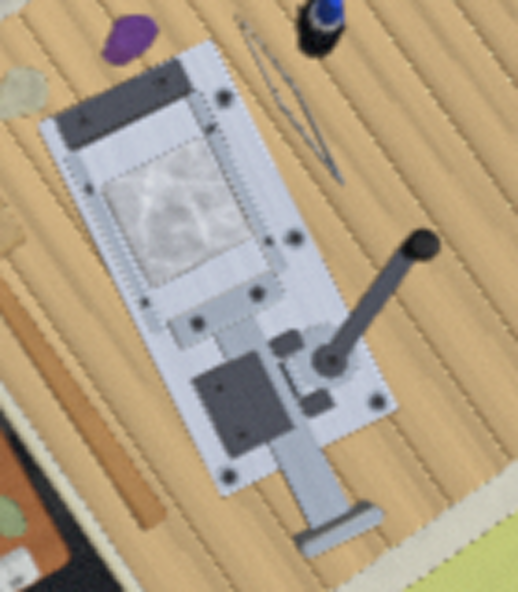

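View pics/c2.png

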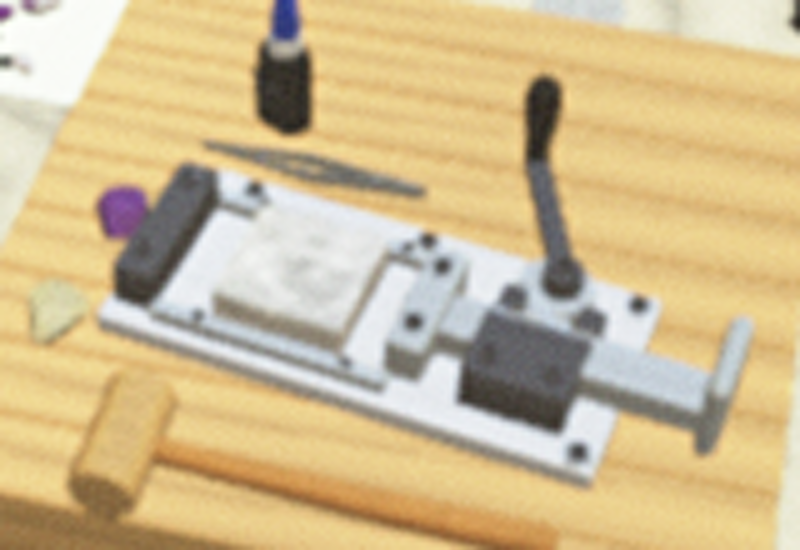

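```bash
cat >> h.py <<'E'
def fit(xy,XY):
    "2D rigid fit fixture->world; returns yaw,t"
    a=np.array(xy,float);b=np.array(XY,float);ac=a-a.mean(0);bc=b-b.mean(0)
    th=np.arctan2((ac[:,0]*bc[:,1]-ac[:,1]*bc[:,0]).sum(),(ac*bc).sum())
    R=np.array([[np.cos(th),-np.sin(th)],[np.sin(th),np.cos(th)]]); t=b.mean(0)-R@a.mean(0)
    return th,t,np.linalg.norm((R@a.T).T+t-b,axis=1)
E
python3 - <<'E'
from h import *
T=ld('top0');S=ld('scene0')
t=lambda u,v:(290+(u+.5)/3.7-.5,148+(v+.5)/3.7-.5)
s=lambda u,v:(270+(u+.5)/5-.5,140+(v+.5)/5-.5)
fx=[(.132,.048),(.132,-.062),(-.1,-.062),(-.1,.048)]
W=[onz(T,*t(*p),.068)[:2] for p in [(40,123),(210,42),(395,408),(225,495)]]
th,o,e=fit(fx,W);print('top',th,o,e)
W2=[onz(S,*s(*p),.068)[:2] for p in [(100,315),(215,172),(657,298),(590,478)]]
th2,o2,e2=fit(fx,W2);print('scene',th2,o2,e2)
print('tri corners',[tri(ray(T,*t(*p)),ray(S,*s(*q))).round(4) for p,q in zip([(40,123),(210,42),(395,408),(225,495)],[(100,315),(215,172),(657,298),(590,478)])])
P=tri(ray(T,*t(330,358)),ray(S,*s(563,270)));H=tri(ray(T,*t(424,242)),ray(S,*s(545,82)))
print(P,H)
R=np.array([[np.cos(th),-np.sin(th)],[np.sin(th),np.cos(th)]])
for X in(P,H):print('fix',R.T@(X[:2]-o),X[2]-.056)
# pad rear top corners at height 58
for p in[(382,515),(305,552),(300,535),(375,503)]: print('pad',R.T@(onz(T,*t(*p),.114)[:2]-o))
d=R.T@(H-P)[:2];print('lever',(np.degrees(np.arctan2(d[1],d[0]))-200)%360,np.linalg.norm(d))
E
```

```text
top 0.46126747974728743 [ 0.59329581 -0.01390113] [0.0022168  0.0029703  0.00288203 0.0025988 ]
scene 0.45995862422733724 [ 0.58882016 -0.01415271] [0.00148011 0.00915207 0.00576726 0.00305532]
tri corners [array([0.6901, 0.085 , 0.0643]), array([ 0.7343, -0.0134,  0.0617]), array([ 0.5317, -0.1111,  0.0695]), array([ 0.4836, -0.0177,  0.0625])]
[ 0.55858311 -0.07330594  0.09177819] [ 0.61831123 -0.11639744  0.13730753]
fix [-0.05752495 -0.03774631] 0.035778189799381806
fix [-0.02321839 -0.10291828] 0.08130753268773389
pad [-0.13967228 -0.02216445]
pad [-0.13877166  0.02243008]
pad [-0.12982179  0.02081152]
pad [-0.13253733 -0.02171199]
lever 97.76234477911078 0.07365001635190918
```

Call:
{"name": "carry_out", "arguments": {
  "plan": [
    [[0, 0, -6, 0, 0, 0.12, 0], [0, 0, -6, 0, 0, 0.12, 0], [0, 0, -6, 0, 0, 0.12, 0], [0, 0, -6, 0, 0, 0.12, 0], [0, 0, -6, 0, 0, 0.12, 0], [0, 0, -6, 0, 0, 0.12, 0], [0, 0, -6, 0, 0, 0.12, 0], [0, 0, -6, 0, 0, 0.12, 0], [0, 0, -6, 0, 0, 0.12, 0], [0, 0, -6, 0, 0, 0.12, 0], [0, 0, -6, 0, 0, 0.12, 0], [0, 0, -6, 0, 0, 0.12, 0], [0, 0, -6, 0, 0, 0.12, 0], [0, 0, -6, 0, 0, 0.12, 0], [0, 0, -6, 0, 0, 0.12, 0], [0, 0, -6, 0, 0, 0.12, 0]]
  ]
}}

```text
time_s: 1.43
ee_pos: [0.1418, 0.5313, 0.3014]
eef_rot: [3.141, 0.001, 0.955]
force: [-0.1, 0.4, 0.1]
grip_width: 0.0006
grip_force: 0.0
```

Call:
{"name": "carry_out", "arguments": {
  "plan": [
    [[-11.4, 30.8, 0, 0, 0, 0, 0], [-11.4, 30.8, 0, 0, 0, 0, 0], [-11.4, 30.8, 0, 0, 0, 0, 0], [-11.4, 30.8, 0, 0, 0, 0, 0], [-11.4, 30.8, 0, 0, 0, 0, 0], [-11.4, 30.8, 0, 0, 0, 0, 0], [-11.4, 30.8, 0, 0, 0, 0, 0], [-11.4, 30.8, 0, 0, 0, 0, 0], [-11.4, 30.8, 0, 0, 0, 0, 0], [-11.4, 30.8, 0, 0, 0, 0, 0], [-11.4, 30.8, 0, 0, 0, 0, 0], [-11.4, 30.8, 0, 0, 0, 0, 0], [-11.4, 30.8, 0, 0, 0, 0, 0], [-11.4, 30.8, 0, 0, 0, 0, 0]]
  ]
}}

```text
time_s: 2.6
ee_pos: [0.4043, 0.152, 0.3014]
eef_rot: [-3.142, 0.0, 0.961]
force: [0.3, 0.6, 0.0]
grip_width: 0.0003
grip_force: 0.0
```

Call:
{"name": "carry_out", "arguments": {
  "plan": [
    [[-6.2, 33, 0, 0, 0, 0, 0], [-6.2, 33, 0, 0, 0, 0, 0], [-6.2, 33, 0, 0, 0, 0, 0], [-6.2, 33, 0, 0, 0, 0, 0], [-6.2, 33, 0, 0, 0, 0, 0], [-6.2, 33, 0, 0, 0, 0, 0], [-6.2, 33, 0, 0, 0, 0, 0], [-6.2, 33, 0, 0, 0, 0, 0], [-6.2, 33, 0, 0, 0, 0, 0], [-6.2, 33, 0, 0, 0, 0, 0], [0, 0, 0, 0, 0, 0, 0]]
  ]
}}

```text
time_s: 3.52
ee_pos: [0.6407, -0.0902, 0.2985]
eef_rot: [-3.139, 0.002, 0.958]
force: [0.2, 0.1, -1.4]
grip_width: 0.0002
grip_force: 0.0
```

Run:
```python
from h import *
c=snap('wrist','w1'); print(telemetry.get_obs()['ee_pos'],c['origin'])
for n,p in dict(handletop=(.618,-.117,.137),pivot=(.5575,-.073,.094),tcp=telemetry.get_obs()['ee_pos']).items(): print(n,proj(c,p))
```

```text
[ 0.63953081 -0.08826358  0.29902801] [ 0.68709041 -0.02742956  0.47741348]
handletop [319.29612511 217.92933649]
pivot [253.21155988 204.75114143]
tcp [316.98785215 249.36361079]
```

View pics/w1.png

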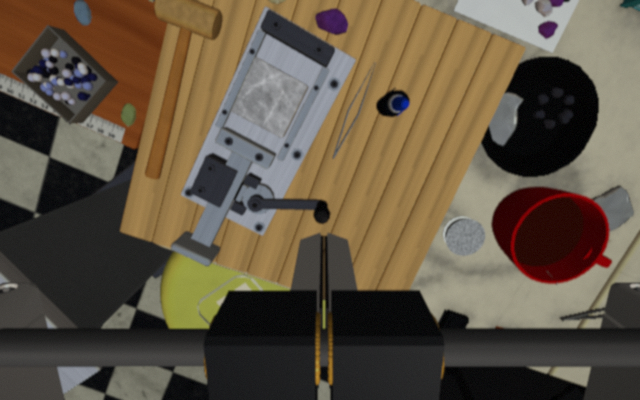

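Run:
```python
from h import *
c=ld('w1');T=ld('top0');S=ld('scene0')
print('handle',onz(c,321,211,.137),'pivot',onz(c,256,202,.094),proj(c,(.6395,-.0883,.105)))
H=tri(ray(c,321,211),ray(T,290+424.5/3.7-.5,148+242.5/3.7-.5));P=tri(ray(c,256,202),ray(T,290+330.5/3.7-.5,148+358.5/3.7-.5));print('tri',H,P)
C=[onz(c,*p,.068)[:2] for p in [(267,9),(355,50),(260,236),(182,195)]]
print(fit([(.132,.048),(.132,-.062),(-.1,-.062),(-.1,.048)],C))
```

```text
handle [ 0.62361247 -0.11201715  0.137     ] pivot [ 0.56204283 -0.07226448  0.094     ] [320.63665589 176.53474602]
tri [ 0.62023491 -0.11801661  0.11763111] [ 0.55951223 -0.07314788  0.08623499]
(np.float64(0.4706257520395152), array([ 0.59590254, -0.01359083]), array([0.0062852 , 0.00674115, 0.0044318 , 0.00243175]))
```

Call:
{"name": "carry_out", "arguments": {
  "plan": [
    [[0, 0, 28, 0, 0, 0, 0], [0, 0, 28, 0, 0, 0, 0], [0, 0, 28, 0, 0, 0, 0], [0, 0, 28, 0, 0, 0, 0], [0, 0, 28, 0, 0, 0, 0], [0, 0, 28, 0, 0, 0, 0], [0, 0, 28, 0, 0, 0, 0], [0, 0, 0, 0, 0, 0, 0], [-4, 0, 0, 0, 0, 0, 0], [-4, 0, 0, 0, 0, 0, 0], [-3, 0, 0, 0, 0, 0, 0], [-3, 0, 0, 0, 0, 0, 0], [0, 0, 0, 0, 0, 0, 0]]
  ]
}}

```text
time_s: 4.65
ee_pos: [0.6309, -0.0985, 0.1068]
eef_rot: [3.14, -0.001, 0.96]
force: [-0.8, -0.3, -0.4]
grip_width: 0.0003
grip_force: 0.0
```

Call:
{"name": "carry_out", "arguments": {
  "plan": [
    [[-2, 0, 2, 0, 0, 0, 0], [-2, 0, 2, 0, 0, 0, 0], [-2, 0, 0, 0, 0, 0, 0], [0, 0, 0, 0, 0, 0, 0]]
  ]
}}

```text
time_s: 4.98
ee_pos: [0.6271, -0.1028, 0.1012]
eef_rot: [-3.141, -0.0, 0.961]
force: [0.1, 0.0, 0.5]
grip_width: 0.0003
grip_force: 0.0
```

Call:
{"name": "carry_out", "arguments": {
  "plan": [
    [[-2, 0, 0, 0, 0, 0, 0], [-2, 0, 0, 0, 0, 0, 0], [-2, 0, 0, 0, 0, 0, 0]]
  ]
}}

```text
time_s: 5.23
ee_pos: [0.6243, -0.107, 0.1014]
eef_rot: [3.141, -0.001, 0.961]
force: [4.5, 4.6, -2.5]
grip_width: 0.0003
grip_force: 3.4
```

Call:
{"name": "carry_out", "arguments": {
  "plan": [
    [[-7.5, 0.8, 0, 0, 0, 0.1, 0], [-7.5, 0.8, 0, 0, 0, 0.1, 0], [-7.5, 0.8, 0, 0, 0, 0.1, 0], [-7.5, 0.8, 0, 0, 0, 0.1, 0], [-7.5, 0.8, 0, 0, 0, 0.1, 0], [-7.5, 0.8, 0, 0, 0, 0.1, 0], [-7.5, 0.8, 0, 0, 0, 0.1, 0], [-7.5, 0.8, 0, 0, 0, 0.1, 0]]
  ]
}}

```text
time_s: 5.9
ee_pos: [0.5796, -0.1459, 0.1015]
eef_rot: [-3.141, -0.001, 0.156]
force: [3.2, 5.3, -0.7]
grip_width: 0.0003
grip_force: 2.3
```

Call:
{"name": "carry_out", "arguments": {
  "plan": [
    [[-7.5, 0.8, 0, 0, 0, 0.1, 0], [-7.5, 0.8, 0, 0, 0, 0.1, 0], [-7.5, 0.8, 0, 0, 0, 0.1, 0], [-7.5, 0.8, 0, 0, 0, 0.1, 0], [-7.5, 0.8, 0, 0, 0, 0.1, 0], [-7.5, 0.8, 0, 0, 0, 0.1, 0], [-7.5, 0.8, 0, 0, 0, 0.1, 0], [-4, 0.4, 0, 0, 0, 0.05, 0], [-3, 0.3, 0, 0, 0, 0.04, 0]]
  ]
}}

```text
time_s: 6.65
ee_pos: [0.5217, -0.1416, 0.1018]
eef_rot: [-3.141, -0.002, -0.632]
force: [3.3, -0.9, -1.8]
grip_width: 0.0005
grip_force: 1.8
```

Call:
{"name": "carry_out", "arguments": {
  "plan": [
    [[-3.7, 0.6, 0, 0, 0, 0.05, 0], [-3.7, 0.6, 0, 0, 0, 0.05, 0], [-2, 0.4, 0, 0, 0, 0.02, 0], [0, 0, 0, 0, 0, 0, 0]]
  ]
}}

```text
time_s: 6.98
ee_pos: [0.5171, -0.1394, 0.1024]
eef_rot: [-3.138, -0.012, -0.751]
force: [32.1, -17.7, -19.3]
grip_width: 0.0003
grip_force: 17.6
```

Call:
{"name": "carry_out", "arguments": {
  "plan": [
    [[10, 0, 0, 0, 0, 0, 0], [15, 0, 0, 0, 0, 0, 0], [15, 0, -20, 0, 0, 0, 0], [0, 0, -35, 0, 0, 0, 0], [0, 0, -35, 0, 0, 0, 0], [0, 0, -30, 0, 0, 0, 0], [0, 0, 0, 0, 0, 0, 0]]
  ]
}}

```text
time_s: 7.57
ee_pos: [0.5442, -0.1649, 0.2279]
eef_rot: [-3.138, -0.009, -0.749]
force: [-0.4, 0.4, 0.7]
grip_width: 0.0001
grip_force: 0.0
```

Run:
```python
from h import *
o=telemetry.get_obs();print(o['ee_pos'],o['eef_rot'],o['force'])
for n in('top','wrist'):
    c=snap(n,n+'2')
    for p in [(.467,-.076,.101),(.49,-.13,.137),(.5575,-.073,.094)]: print(n,proj(c,p))
a=cv2.imread('pics/top2.png')[150:310,290:450];b=cv2.imread('pics/wrist2.png')
cv2.imwrite('pics/m2.png',np.hstack([cv2.resize(a,(400,400),interpolation=cv2.INTER_CUBIC),cv2.resize(b[:,120:520],(400,400))]))
```

```text
[ 0.54421326 -0.16487169  0.22792484] [-3.13826561 -0.00865751 -0.74925253] [-0.40568795  0.37132357  0.72737638]
top [381.71188163 291.89664987]
top [412.86689892 281.63143443]
top [379.27414639 245.42440459]
wrist [311.29967821 312.42187695]
wrist [338.13955659 279.69204427]
wrist [242.83219231 247.40911735]
```

View pics/m2.png

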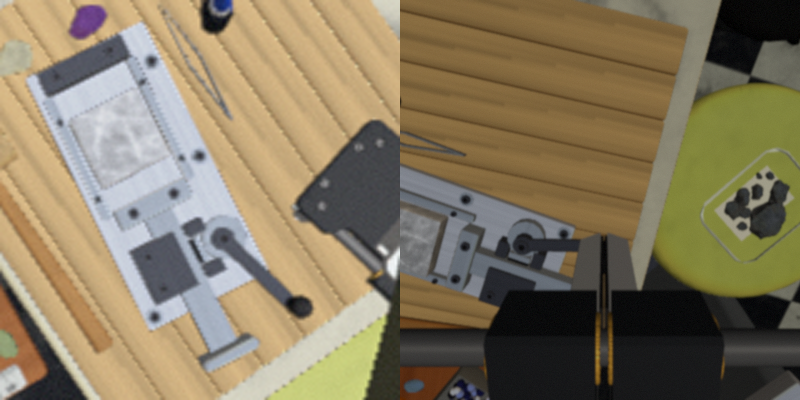

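Call:
{"name": "carry_out", "arguments": {
  "plan": [
    [[0, 0, 0, 0, 0, -0.121, 0], [0, 0, 0, 0, 0, -0.121, 0], [0, 0, 0, 0, 0, -0.121, 0], [0, 0, 0, 0, 0, -0.121, 0], [0, 0, 0, 0, 0, -0.121, 0], [0, 0, 0, 0, 0, -0.121, 0], [0, 0, 0, 0, 0, -0.121, 0], [0, 0, 0, 0, 0, -0.121, 0], [0, 0, 0, 0, 0, -0.121, 0], [0, 0, 0, 0, 0, -0.121, 0], [-16, -22.7, 0, 0, 0, 0, 0], [-16, -22.7, 0, 0, 0, 0, 0], [-16, -22.7, 0, 0, 0, 0, 0], [-16, -22.7, 0, 0, 0, 0, 0], [-16, -22.7, 0, 0, 0, 0, 0], [0, 0, 0, 0, 0, 0, 0]]
  ]
}}

```text
time_s: 9.0
ee_pos: [0.4171, -0.0963, 0.2202]
eef_rot: [-3.14, 0.002, 0.462]
force: [-0.8, 0.3, -0.6]
grip_width: 0.0004
grip_force: 0.0
```

Run:
```python
from h import *
T=ld('top2')
o=telemetry.get_obs();print(o['ee_pos'],o['eef_rot'])
H=onz(T,290+301/2.5-.5,150+306/2.5-.5,.137);d=H[:2]-[.5575,-.073];print(H,np.degrees(np.arctan2(d[1],d[0])-.461)%360,np.hypot(*d))
c=snap('wrist','wrist3')
for y in(-.024,0,.024):
    for x in(-.139,):
        p=[.592+x*.896-y*.445,-.014+x*.445+y*.896,.114];print(proj(c,p))
```

```text
[ 0.41707873 -0.09628574  0.22022056] [-3.13975434e+00  1.86876698e-03  4.61555418e-01]
[ 0.50813734 -0.12469106  0.137     ] 199.9065787889288 0.07147473334088868
[358.16794384 133.65212146]
[327.80204227 133.60000695]
[297.43920842 133.5478977 ]
```

View pics/wrist3.png

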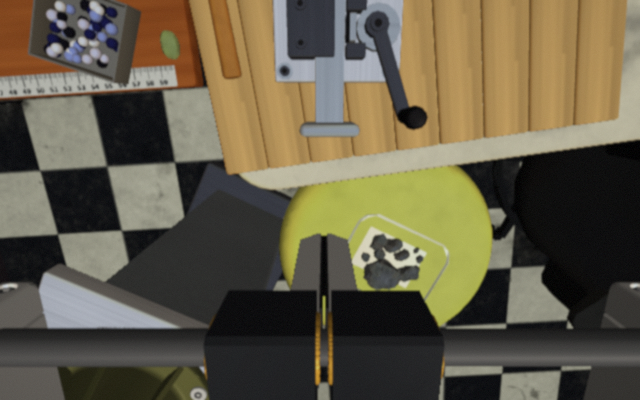

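Call:
{"name": "carry_out", "arguments": {
  "plan": [
    [[2, 4, 25, 0, 0, 0, 0], [2, 0, 25, 0, 0, 0, 0], [2, 0, 25, 0, 0, 0, 0], [2, 0, 25, 0, 0, 0, 0], [2, 0, 25, 0, 0, 0, 0], [0, 0, 0, 0, 0, 0, 0], [10, 0, 0, 0, 0, 0, 0], [10, 0, 0, 0, 0, 0, 0], [5, 0, 0, 0, 0, 0, 0], [3, 0, 0, 0, 0, 0, 0], [3, 0, 0, 0, 0, 0, 0], [0, 0, 0, 0, 0, 0, 0]]
  ]
}}

```text
time_s: 10.05
ee_pos: [0.4594, -0.0831, 0.097]
eef_rot: [3.141, -0.001, 0.461]
force: [-0.6, -0.1, 0.2]
grip_width: 0.0004
grip_force: 0.0
```

Call:
{"name": "carry_out", "arguments": {
  "plan": [
    [[3, 0, 0, 0, 0, 0, 0], [3, 0, 0, 0, 0, 0, 0], [3, 0, 0, 0, 0, 0, 0], [3, 0, 0, 0, 0, 0, 0], [3, 0, 0, 0, 0, 0, 0], [3, 0, 0, 0, 0, 0, 0], [3, 0, 0, 0, 0, 0, 0], [3, 0, 0, 0, 0, 0, 0], [3, 0, 0, 0, 0, 0, 0], [3, 0, 0, 0, 0, 0, 0], [3, 0, 0, 0, 0, 0, 0], [3, 0, 0, 0, 0, 0, 0]]
  ]
}}

```text
time_s: 11.05
ee_pos: [0.4911, -0.0674, 0.0964]
eef_rot: [-3.141, 0.001, 0.461]
force: [-6.0, -3.1, 5.3]
grip_width: 0.001
grip_force: 3.4
```

Call:
{"name": "carry_out", "arguments": {
  "plan": [
    [[1.5, 0, 0, 0, 0, 0, 0], [1.5, 0, 0, 0, 0, 0, 0], [1.5, 0, 0, 0, 0, 0, 0], [1.5, 0, 0, 0, 0, 0, 0], [1, 0, 0, 0, 0, 0, 0], [1, 0, 0, 0, 0, 0, 0]]
  ]
}}

```text
time_s: 11.55
ee_pos: [0.4973, -0.0643, 0.0964]
eef_rot: [-3.141, 0.003, 0.461]
force: [-20.2, -11.4, 13.1]
grip_width: 0.0005
grip_force: 11.1
```

Call:
{"name": "carry_out", "arguments": {
  "plan": [
    [[1, 0, 0, 0, 0, 0, 0], [1, 0, 0, 0, 0, 0, 0], [0, 0, 0, 0, 0, 0, 0]]
  ]
}}

```text
time_s: 11.8
ee_pos: [0.4973, -0.0642, 0.0964]
eef_rot: [-3.14, 0.008, 0.461]
force: [-28.9, -14.3, 20.2]
grip_width: 0.0006
grip_force: 16.5
```

Call:
{"name": "carry_out", "arguments": {
  "plan": [
    [[-6, 0, 0, 0, 0, 0, 0], [-12, 0, 0, 0, 0, 0, 0], [-12, 0, 0, 0, 0, 0, 0], [0, 0, -20, 0, 0, 0, 0], [0, 0, -25, 0, 0, 0, 0], [0, 0, -25, 0, 0, 0, 0], [0, 0, 0, 0, 0, 0.122, 0], [0, 0, 0, 0, 0, 0.122, 0], [0, 0, 0, 0, 0, 0.122, 0], [0, 0, 0, 0, 0, 0.122, 0], [0, 0, 0, 0, 0, 0.122, 0], [0, 0, 0, 0, 0, 0.122, 0], [0, 0, 0, 0, 0, 0.122, 0], [0, 0, 0, 0, 0, 0.122, 0], [0, 0, 0, 0, 0, 0.122, 0], [0, 0, 0, 0, 0, 0.122, 0], [0, 0, 0, 0, 0, 0, 0]]
  ]
}}

```text
time_s: 13.22
ee_pos: [0.4735, -0.076, 0.1664]
eef_rot: [-3.141, -0.0, -0.765]
force: [0.1, -1.0, 0.7]
grip_width: 0.0005
grip_force: 0.0
```

Run:
```python
from h import *
o=telemetry.get_obs();print(o['ee_pos'],o['eef_rot'])
a=snap('top','top4')['pixels'][150:310,290:450,::-1];b=snap('wrist','wrist4')['pixels'][:,120:520,::-1]
cv2.imwrite('pics/m4.png',np.hstack([cv2.resize(a,(400,400),interpolation=cv2.INTER_CUBIC),b]))
```

```text
[ 0.47354959 -0.07598399  0.16638813] [-3.14108721e+00 -1.56815301e-04 -7.65095787e-01]
```

View pics/m4.png

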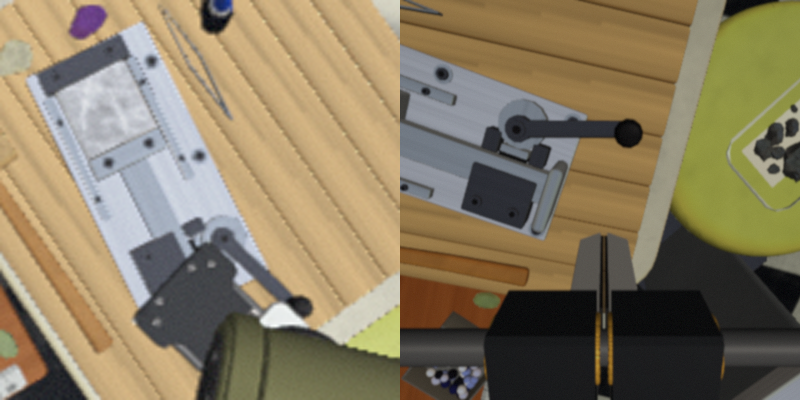

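Call:
{"name": "carry_out", "arguments": {
  "plan": [
    [[14, 8, 0, 0, 0, 0, 0], [14, 8, 0, 0, 0, 0, 0], [0, 0, 0, 0, 0, 0, 0], [0, 0, 21, 0, 0, 0, 0], [0, 0, 21, 0, 0, 0, 0], [0, 0, 21, 0, 0, 0, 0], [0, 0, 0, 0, 0, 0, 0], [5, 0, 0, 0, 0, 0, 0], [5, 0, 0, 0, 0, 0, 0], [3, 0, 0, 0, 0, 0, 0], [2, 0, 0, 0, 0, 0, 0]]
  ]
}}

```text
time_s: 14.23
ee_pos: [0.4941, -0.1177, 0.1045]
eef_rot: [-3.141, -0.001, -0.759]
force: [-2.4, 2.2, 3.2]
grip_width: 0.0007
grip_force: 1.8
```

Call:
{"name": "carry_out", "arguments": {
  "plan": [
    [[7.6, 0.9, 0, 0, 0, -0.1, 0], [7.6, 0.9, 0, 0, 0, -0.1, 0], [7.6, 0.9, 0, 0, 0, -0.1, 0], [7.6, 0.9, 0, 0, 0, -0.1, 0], [7.6, 0.9, 0, 0, 0, -0.1, 0], [7.6, 0.9, 0, 0, 0, -0.1, 0], [7.6, 0.9, 0, 0, 0, -0.1, 0], [7.6, 0.9, 0, 0, 0, -0.1, 0], [7.6, 0.9, 0, 0, 0, -0.1, 0]]
  ]
}}

```text
time_s: 14.98
ee_pos: [0.5527, -0.1491, 0.104]
eef_rot: [3.14, 0.0, 0.146]
force: [-4.3, -5.1, 0.6]
grip_width: 0.0004
grip_force: 2.6
```

Call:
{"name": "carry_out", "arguments": {
  "plan": [
    [[7.6, 1.1, 0, 0, 0, -0.1, 0], [7.6, 1.1, 0, 0, 0, -0.1, 0], [7.6, 1.1, 0, 0, 0, -0.1, 0], [7.6, 1.1, 0, 0, 0, -0.1, 0], [7.6, 1.1, 0, 0, 0, -0.1, 0], [7.6, 1.1, 0, 0, 0, -0.1, 0], [7.6, 1.1, 0, 0, 0, -0.1, 0], [7.6, 1.1, 0, 0, 0, -0.1, 0], [4, 0.6, 0, 0, 0, -0.05, 0]]
  ]
}}

```text
time_s: 15.73
ee_pos: [0.6122, -0.1271, 0.104]
eef_rot: [3.139, 0.003, 0.996]
force: [-2.1, -17.8, -1.9]
grip_width: 0.0002
grip_force: 8.3
```

Call:
{"name": "carry_out", "arguments": {
  "plan": [
    [[3.8, 0.6, 0, 0, 0, -0.05, 0], [3.8, 0.6, 0, 0, 0, -0.05, 0], [3.8, 0.6, 0, 0, 0, -0.05, 0], [0, 0, 0, 0, 0, 0, 0]]
  ]
}}

```text
time_s: 16.07
ee_pos: [0.6189, -0.1197, 0.1039]
eef_rot: [3.139, 0.006, 1.143]
force: [-3.3, -23.3, -0.8]
grip_width: 0.0007
grip_force: 11.3
```

Call:
{"name": "carry_out", "arguments": {
  "plan": [
    [[2, 0, 0, 0, 0, 0, 0], [2, 0, 0, 0, 0, 0, 0], [0, 0, 0, 0, 0, 0, 0]]
  ]
}}

```text
time_s: 16.32
ee_pos: [0.6191, -0.1192, 0.1039]
eef_rot: [3.14, 0.01, 1.138]
force: [-14.0, -41.7, 0.6]
grip_width: -0.0001
grip_force: 22.0
```

End stop reached (force climbs, no motion). Back off and lift, then look.

Call:
{"name": "carry_out", "arguments": {
  "plan": [
    [[-8, 0, 0, 0, 0, 0, 0], [-12, 0, 0, 0, 0, 0, 0], [-15, 0, 0, 0, 0, 0, 0], [0, 0, -30, 0, 0, 0, 0], [0, 0, -35, 0, 0, 0, 0], [0, 0, -35, 0, 0, 0, 0], [-30, 0, -20, 0, 0, 0, 0], [-30, 0, 0, 0, 0, 0, 0], [-30, 0, 0, 0, 0, 0, 0], [-30, 0, 0, 0, 0, 0, 0], [0, 0, 0, 0, 0, 0, 0]]
  ]
}}

```text
time_s: 17.23
ee_pos: [0.5538, -0.2575, 0.2239]
eef_rot: [3.141, 0.001, 1.137]
force: [0.1, -0.9, -0.4]
grip_width: 0.0005
grip_force: 0.0
```

Run:
```python
from h import *
o=telemetry.get_obs();print(o['ee_pos'],o['force'])
a=snap('top','top5')['pixels'][150:310,290:450,::-1];b=snap('scene','scene5')['pixels'][140:250,270:430,::-1]
cv2.imwrite('pics/m5.png',np.hstack([cv2.resize(a,(400,400),interpolation=cv2.INTER_CUBIC),cv2.resize(b,(400,400),interpolation=cv2.INTER_CUBIC)]))
```

```text
[ 0.55383223 -0.25749908  0.22385111] [ 0.14927852 -0.87002209 -0.36442658]
```

View pics/m5.png

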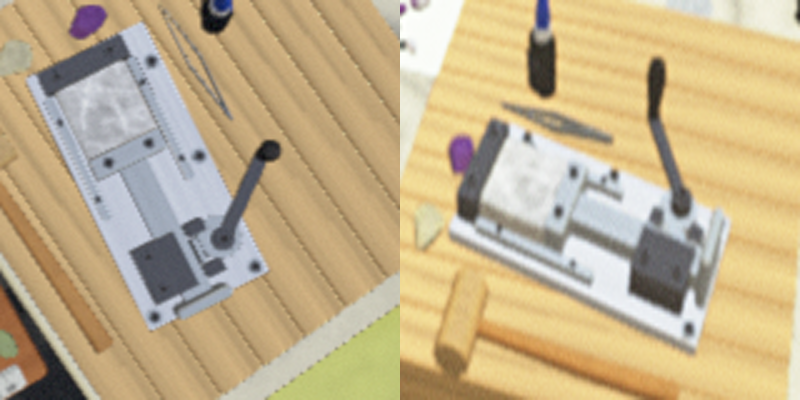

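The block sits between the stop and the jaw (crop about (110,110)), the lever is fully forward (handle at about (267,150)), and nothing else has moved.

```bash
python3 -c "
from station import ctrl
print(ctrl.hand_in())"
```

```text
the job is handed in; nothing more can be done
None
```

The block is clamped hard against the fixed stop and the lever is locked at its forward end stop; the last pictures show nothing else moved, and I handed the job in at about 17 s, though it gave no verdict.

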